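# Close the guarded board press

## Task

With the fingertips only, push the wooden carrier holding the book board along its guide rails until it is fully home against the end stop of the press. Then reach down through the window in the yellow guard and press the red lever pad all the way down, without touching the guard. Grasp and lift nothing, leave the block, jar and weight where they stand, and finish clear of everything.

Things in the scene. Friction and masses are not known exactly. Their poses are not given: they have to be found in the camera images.
- press: Grey bench press fixed to the table: bed 340 x 150 x 8 mm with two aluminium guide rails (10 mm above the bed, 104 mm apart) and a dark end stop. Origin on the table top, z up; +x is the direction in which the carrier is pushed home, +y to the left of that. The bed spans x -165 to 175 mm. Turned up to 0.3 rad from the robot's x.
- carrier: Loose wooden carrier, about 250 g, deck 150 (x) x 100 x 12 mm with a 3 mm cream board on it, lying on the bed with 2 mm play to each rail; slides with friction. Origin: centre of its underside; axes as the press's. Home = origin at 0 in the press's x, front edge on the stop; it starts 45 to 75 mm short. Blue push plate at its near (-x) end: 70 mm wide, 8 thick, top 50 mm above the underside.
- push_face (a point): Point in the middle of the near (-x) face of the carrier's blue push plate, 30 mm above the carrier's underside (38 mm above the table). At home it lies at x = -75 mm in the press's frame.
- guard: Fixed guard over the press: yellow top panel 6 mm thick, its top 100 mm above the table, 160 (x) x 132 (y) mm, with clear side walls and a clear front apron down to 38 mm above the table. Origin and axes are those of the press; the panel spans x 0 to 160 mm. Must not be touched by the robot.
- window_centre (a point): Centre of the square window in the guard's top panel, level with the panel's top face. The window is 70 x 70 mm, its sides parallel to the press's x and y; the fingers, closed, go down through it.
- lever (a joint): Angle of the clamp lever (rad): 0 fully up, 0.35 fully down (hard stop). Stiff hinge, about 4 to 5 N at the pad, no spring: it stays where it is left. Starts at 0 to 0.06. The hinge line is parallel to the press's y, at x = 142 mm in the press and 62 mm above the table; the lever points from it towards the press's -x.
- lever_pad (a point): Middle of the top face of the red lever pad, 40 x 44 mm, under the window, 90 mm from the hinge. Up it is 86 mm above the table (14 mm under the guard's top face), fully down about 55 mm above the table (45 mm under it).
- block: Loose light wooden block 60 x 40 x 25 mm beside the press; origin at the centre of its underside. Leave alone.
- jar: Loose amber jar with a white cap, 48 mm across, 65 mm tall, beside the press; origin at the centre of its underside. Leave alone.
- weight: Loose brass weight with a knob, 50 mm across, 60 mm tall, beside the press; origin at the centre of its underside. Leave alone.

How it is judged:
By the outcome, as a careful person would: the job done as asked, in the order asked, and still so for the second after the job is handed in, with the robot touching nothing.
It also fails if it takes over 43 s, if anything falls off the work surface, if the arm or the gripper's body presses on something with over 40 N, if the wrist force passes 120 N, or if a joint passes its speed limit or range.

## Robot

A 6-joint arm with a two-finger parallel gripper is mounted at the origin on the work surface. World frame = base frame: x ahead of the robot, y to its left, z up, the work surface at z = 0. Lengths are in mm, angles in rad, forces in N, time in s.
With the tool pointing down it reaches from about 275 to 850 mm from the base axis. Payload 19 kg.
Tool frame: the origin (TCP) lies midway between the tips of the shut fingers; the grasp point (between the pads) lies 19 mm behind it; z points along the fingers, y is the line along which they close (so a half turn about z gives the same grasp; the last joint's range is limited). The gripper opens to 85 mm and grips with 20 to 120 N. Pads are 22 mm wide; open, the fingers measure 114 mm over their backs; the gripper's body (76 mm by 85 mm) begins 54 mm behind the grasp point. The pads swing forward as they close: fully open they stand 13 mm farther back than shut.
Start: joints at [-1.266, 0.15, 1.437, -0, 1.554, -0.134], TCP at [244.262, -520.506, 231.267] pointing down, gripper open.
Joint ranges: [-2.8, 2.8], [-0.68, 2.1], [0.12, 2.68], [-1.39, 4.53], [0.16, 2.79], [-2.81, 2.81]. Speed limits (rad/s): [1.89, 1.89, 2.22, 3.01, 3.01, 3.01].

## Interface

Orientations are given as a rotation vector (axis times angle).
In Python, from rig import state, capture, hand_in gives the robot as it stands.
- The arm moves only by the shell command python3 -m inch 'ROWS' [FORCE]. ROWS is JSON, a list of rows, each an object of numbers: "dx", "dy", "dz": the shift along the tool's x, y, z in cm; "roll": the turn about the tool's z in degrees; "grip": the gripper's target within -1 to 1 (fully open at 1, half-way at 0, shut at -1). In form: [{"dx": .., "dy": .., "dz": .., "roll": .., "grip": ..}, ...]. A call has exactly 10 rows; each row shifts and turns the commanded pose from where the row before left it, along the tool's axes as they then stand; what a row does not reach is not made up. A row lasts 1/8 s, in which the tool goes at most 62.5 mm and 10.7 degrees, less where a joint would pass 70% of its speed; a pose out of reach is approached as far as the arm can. A call is refused whole if a number of a shift passes 6.25 or a number of a turn 10.7, either way. A call with a gripper value outside its range is refused whole. The fingers move at their own pace and stop on an object; FORCE is the grip in N (left out, the last holds). Time passes only in rows, so rows that do not move let the fingers close, or fill a call up. It gives the time, the measured TCP pose, the force, the opening and the grip force at its end, in the units of the state.
- state(): the state, without advancing time (a new reading comes with each control period).
- capture(name): name is "scene" or "side" or "wrist"; returns a dict with "pixels" (384x512x3 uint8, red, green, blue), "z_map" (384x512 float32, mm along the optical axis (not along the pixel's ray), 0 where there is no reading), "fx", "fy", "cx", "cy" (pixels), "dist" ([k1, k2, p1, p2, k3] as OpenCV has them; the pictures are not rectified), "eye" and "rotation" of the camera in the world. Camera axes: x right, y up, looking along -z (the intrinsics and any distortion apply to the point x, -y, -z); pixel columns grow to the right and rows downward; lengths in mm; the calibration is good to about 2 mm. A picture is of the moment at which its call begins.
- hand_in(): hands the job in; it is judged then, once.
The state is a dict: "clock": time; "qpos": joint angles; "joint_velocities": joint speeds; "joint_torque": joint torques, N m; "position": TCP position; "orientation": TCP orientation; "force": force on the tool from outside, world axes, zero at the start; "torque": the same for the moment, N m; "opening": opening from 0.0 (shut) to 1.0 (fully open); "finger_force": force on a finger pad.
Only numpy, scipy, OpenCV 4.12 (cv2) and the standard library are available. Lean on these libraries where they do the work, as an engineer would, in place of code of your own. Each camera call takes 0.05 s, during which the arm holds its last target. There are 200 camera calls.

## Working session

There is one attempt and no reset: what is moved stays moved. The work goes in short steps, Python scripts to look and compute and a shell command to move; the robot and the scene stay as the last step left them, time stands still between calls to the robot, and variables do not carry over. Pictures are saved under pics/ and viewed, at most 10 in all, crops included, and the job is handed in when it is done.

```bash
mkdir -p pics; python3 - <<'E'
from rig import state,capture
import cv2,numpy as np
s=state();print(s['clock'],s['position'],s['orientation'],s['opening'])
for n in ['scene','side']:
    c=capture(n);cv2.imwrite(f'pics/{n}.png',c['pixels'][:,:,::-1]);np.savez(f'{n}.npz',**c)
    print(n,c['eye'],c['fx'],c['dist'])
E
```

```text
0.0 [ 244.19237107 -520.31557348  230.69593615] [-3.06517179e+00 -6.83421280e-01  1.69459566e-04] 1.004003379624513
scene [1319.07066981  -40.93874493  895.72310693] 488.5332465779927 [-0.16759769  0.          0.          0.          0.        ]
side [538.5261721  780.93944267 557.13527209] 433.10223925885185 [-0.14559465  0.          0.          0.          0.        ]
```

View pics/scene.png

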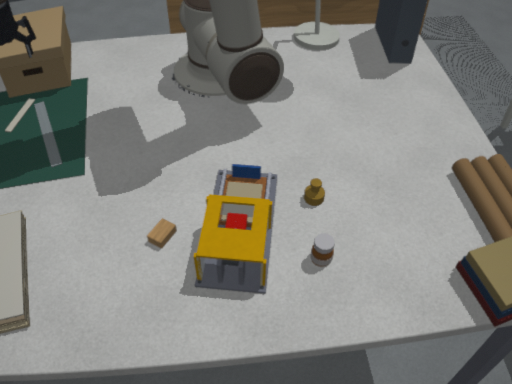

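View pics/side.png

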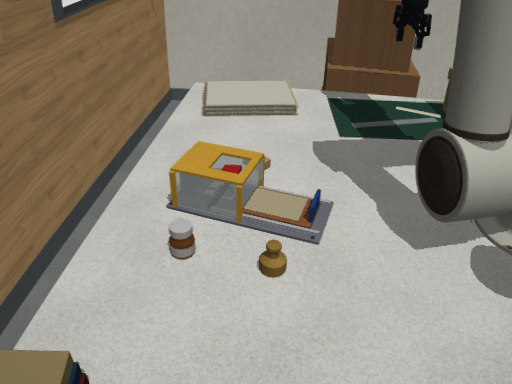

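The scene view shows the press with its yellow guard (235,225), the blue push plate (246,171) and the red pad (236,221). The jar and weight stand on the right and the block on the left. Next I segment by colour to get metric positions.

```bash
cat > h.py <<'E'
import cv2,numpy as np
def cloud(c):
    h,w=c['z_map'].shape
    K=np.array([[c['fx'],0,c['cx']],[0,c['fy'],c['cy']],[0,0,1]],float)
    u,v=np.meshgrid(np.arange(w),np.arange(h))
    n=cv2.undistortPoints(np.stack([u,v],-1).reshape(-1,1,2).astype(float),K,np.array(c['dist'],float)).reshape(h,w,2)
    z=c['z_map']
    P=np.stack([n[...,0]*z,-n[...,1]*z,-z],-1)@np.array(c['rotation']).T+np.array(c['eye'])
    P[z<=0]=np.nan
    return P
def masks(c):
    H=cv2.cvtColor(c['pixels'],cv2.COLOR_RGB2HSV).astype(int);h,s,v=H[...,0],H[...,1],H[...,2]
    return dict(yellow=(h>18)&(h<28)&(s>200)&(v>120),red=((h<5)|(h>175))&(s>200)&(v>100),blue=(h>105)&(h<125)&(s>150)&(v>60))
E
python3 - <<'E'
import numpy as np,cv2
from h import *
allp=[]
for n in ['scene','side']:
    c=dict(np.load(n+'.npz'));P=cloud(c);M=masks(c)
    for k,m in M.items():
        Q=P[m];Q=Q[np.isfinite(Q).all(1)];Q=Q[(abs(Q[:,0]-650)<300)&(abs(Q[:,1])<250)&(Q[:,2]>0)&(Q[:,2]<130)]
        if k=='yellow':
            Q=Q[Q[:,2]>93]
            r=cv2.minAreaRect(Q[:,:2].astype(np.float32));print(n,'rect',r)
            hull=Q
        print(n,k,len(Q),np.median(Q,0).round(1),np.percentile(Q,3,0).round(1),np.percentile(Q,97,0).round(1))
E
```

```text
Traceback (most recent call last):
  File "h.py", line 8, in cloud
    P=np.stack([n[...,0]*z,-n[...,1]*z,-z],-1)@np.array(c['rotation']).T+np.array(c['eye'])
      ~~~~~~~~~~~~~~~~~~~~~~~~~~~~~~~~~~~~~~~~~~~~~~~~~~~~~~~~~~~~~~~~~~^~~~~~~~~~~~~~~~~~~
ValueError: operands could not be broadcast together with shapes (384,512) (3,)
```

```bash
sed -i "s/@np.array(c\['rotation'\]).T/@cv2.Rodrigues(np.array(c['rotation'],float))[0].T/" h.py
python3 - <<'E'
import numpy as np,cv2
from h import *
print(np.load('scene.npz')['rotation'])
for n in ['scene','side']:
    c=dict(np.load(n+'.npz'));P=cloud(c);M=masks(c)
    for k,m in M.items():
        Q=P[m];Q=Q[np.isfinite(Q).all(1)];Q=Q[(abs(Q[:,0]-650)<300)&(abs(Q[:,1])<250)&(Q[:,2]>0)&(Q[:,2]<130)]
        if k=='yellow':
            Q=Q[Q[:,2]>93]
            print(n,'rect',cv2.minAreaRect(Q[:,:2].astype(np.float32)))
        print(n,k,len(Q),np.median(Q,0).round(1),np.percentile(Q,3,0).round(1),np.percentile(Q,97,0).round(1))
E
```

```text
[0.59429247 0.51906211 1.38590106]
scene rect ((707.3485717773438, -4.175956726074219), (141.4168701171875, 162.1808624267578), 77.4067153930664)
scene yellow 3059 [730.8  -8.8 100.2] [631.  -71.4  97.4] [787.2  62.3 102.9]
scene red 260 [682.5   2.7  84.4] [665.1 -17.4  80.1] [698.1  21.6  88.2]
scene blue 288 [500.1  42.7  43.1] [492.9  13.9  25. ] [507.6  71.2  59.6]
side rect ((0.0, 0.0), (0.0, 0.0), 0.0)
  return _methods._mean(a, axis=axis, dtype=dtype,
  ret = um.true_divide(
Traceback (most recent call last):
IndexError: index -1 is out of bounds for axis 0 with size 0
```

```bash
cat >> h.py <<'E'
from scipy.optimize import minimize
def panel(c,x0=(628,14,-.22,52,0)):
    P=cloud(c);H=cv2.cvtColor(c['pixels'],cv2.COLOR_RGB2HSV).astype(int)
    m=(abs(H[...,0]-22)<8)&(H[...,1]>170)&(H[...,2]>90)
    m&=(np.nan_to_num(P[...,2])>90)
    R=cv2.Rodrigues(np.array(c['rotation'],float))[0];K=np.array([[c['fx'],0,c['cx']],[0,c['fy'],c['cy']],[0,0,1]],float)
    h,w=m.shape;u,v=np.meshgrid(np.arange(w),np.arange(h))
    n=cv2.undistortPoints(np.stack([u,v],-1).reshape(-1,1,2).astype(float),K,np.array(c['dist'],float)).reshape(h,w,2)
    d=np.dstack([n[...,0],-n[...,1],-np.ones((h,w))])@R.T
    t=(100-c['eye'][2])/d[...,2];X=c['eye'][0]+t*d[...,0];Y=c['eye'][1]+t*d[...,1]
    roi=(abs(X-x0[0]-80)<150)&(abs(Y-x0[1])<150);X,Y,M=X[roi],Y[roi],m[roi].astype(float)
    sg=lambda a:1/(1+np.exp(-np.clip(a/1.0,-50,50)))
    def f(p):
        x=(X-p[0])*np.cos(p[2])+(Y-p[1])*np.sin(p[2]);y=-(X-p[0])*np.sin(p[2])+(Y-p[1])*np.cos(p[2])
        o=sg(np.minimum(80-abs(x-80),66-abs(y)))*(1-sg(35-np.maximum(abs(x-p[3]),abs(y-p[4]))))
        return abs(o-M).mean()*100
    S=np.array(x0)+np.vstack([np.zeros(5),np.diag([8,8,.1,6,6])])
    r=minimize(f,x0,method='Nelder-Mead',options=dict(initial_simplex=S,maxiter=1500))
    p=r.x;cs,sn=np.cos(p[2]),np.sin(p[2])
    return p,r.fun,np.array([p[0]+cs*p[3]-sn*p[4],p[1]+sn*p[3]+cs*p[4]]),m.sum()
E
python3 - <<'E'
import numpy as np
from h import *
for n in ['scene','side']:
    c=dict(np.load(n+'.npz'));print(n,*panel(c))
    P=cloud(c);M=masks(c)
    for k in ['red','blue']:
        Q=P[M[k]];Q=Q[(abs(Q[:,0]-650)<250)&(abs(Q[:,1])<150)&(Q[:,2]>5)&(Q[:,2]<120)]
        if len(Q):print(k,len(Q),np.median(Q,0).round(1),np.percentile(Q,3,0).round(1),np.percentile(Q,97,0).round(1))
    if n=='side':print(c['pixels'][160,215],P[160,215],P[170,232],c['pixels'][205,315],P[205,315])
E
```

```text
scene [ 6.30546810e+02  1.35784158e+01 -2.21564149e-01  5.16735812e+01
 -7.44313832e-02] 1.793255837339284 [680.9408693    2.15023446] 3201
red 260 [682.5   2.7  84.4] [665.1 -17.4  80.1] [698.1  21.6  88.2]
blue 288 [500.1  42.7  43.1] [492.9  13.9  25. ] [507.6  71.2  59.6]
side [ 6.26685028e+02  2.29391824e+01 -2.23946296e-01  5.26096893e+01
 -2.35383547e+00] 2.032722688536904 [677.45824497   8.96061322] 1955
red 108 [674.    1.   83.5] [659.2 -12.   79.5] [694.7  16.6  86.1]
blue 165 [498.1  63.5  51.4] [488.2  22.9  23.9] [505.7  79.7  57.7]
[127  96  36] [713.05871337  -5.54648938  96.73138513] [673.68188521  10.04423127  84.8264395 ] [18 38 70] [495.44031091  59.32271478  48.59926638]
```

```bash
python3 -m inch '[{"dx":0,"dy":0,"dz":0,"roll":9.5,"grip":-1},{"dx":0,"dy":0,"dz":0,"roll":9.5,"grip":-1},{"dx":0,"dy":0,"dz":0,"roll":9.5,"grip":-1},{"dx":0,"dy":0,"dz":0,"roll":9.3,"grip":-1},{"dx":0.7,"dy":-5,"dz":0,"roll":0,"grip":-1},{"dx":0.7,"dy":-5,"dz":0,"roll":0,"grip":-1},{"dx":0.7,"dy":-5,"dz":0,"roll":0,"grip":-1},{"dx":0.7,"dy":-5,"dz":0,"roll":0,"grip":-1},{"dx":0.7,"dy":-5,"dz":0,"roll":0,"grip":-1},{"dx":0.7,"dy":-5,"dz":0,"roll":0,"grip":-1}]' 60
python3 -m inch '[{"dx":0.6,"dy":-5,"dz":0,"roll":0,"grip":-1},{"dx":0.6,"dy":-5,"dz":0,"roll":0,"grip":-1},{"dx":0.6,"dy":-5,"dz":0,"roll":0,"grip":-1},{"dx":0.6,"dy":-5,"dz":0,"roll":0,"grip":-1},{"dx":0.6,"dy":-5,"dz":0,"roll":0,"grip":-1},{"dx":0.6,"dy":-5,"dz":0,"roll":0,"grip":-1},{"dx":0,"dy":0,"dz":0,"roll":0,"grip":-1},{"dx":0,"dy":0,"dz":0,"roll":0,"grip":-1},{"dx":0,"dy":0,"dz":0,"roll":0,"grip":-1},{"dx":0,"dy":0,"dz":0,"roll":0,"grip":-1}]'
python3 - <<'E'
from rig import state,capture
from h import *
s=state();print(s['qpos'],s['opening']);R=cv2.Rodrigues(np.array(s['orientation']))[0];print(R.round(3))
c=capture('wrist');cv2.imwrite('pics/w1.png',c['pixels'][:,:,::-1]);np.savez('w1.npz',**c);print(c['eye'])
E
```

```text
clock: 1.35
position: [351.2, -235.4, 231.2]
orientation: [-3.122, 0.347, 0.0]
force: [0.1, -0.1, -0.4]
opening: 0.004
finger_force: 0.0
clock: 2.6
position: [451.8, 47.0, 231.4]
orientation: [-3.122, 0.349, -0.0]
force: [0.4, 0.3, 0.9]
opening: -0.001
finger_force: 0.0
[-6.63379172e-02 -1.05226760e-01  1.69840986e+00  1.13537875e-05
  1.54827880e+00  1.72695720e+00] -0.0007278413778354324
[[ 0.975 -0.221  0.   ]
 [-0.221 -0.975  0.   ]
 [ 0.    -0.    -1.   ]]
[518.17800604  30.84627494 374.41622674]
```

View pics/w1.png

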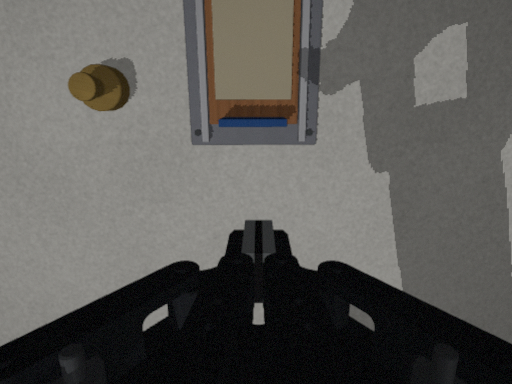

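The wrist view shows the shut fingertips at (258,225), the blue plate at (253,123) and the rails nearly vertical, so the tool is lined up with the press. Now I measure the plate and the bed.

```bash
python3 - <<'E'
import numpy as np
from rig import state
from h import *
c=dict(np.load('w1.npz'));P=cloud(c);M=masks(c)
s=state();R=cv2.Rodrigues(np.array(s['orientation']))[0];T=np.array(s['position'])
m=M['blue'];m[:90]=0;m[150:]=0;Q=P[m];Q=Q[np.isfinite(Q).all(1)]
print('z',np.percentile(Q[:,2],[5,50,95]));Q=Q[Q[:,2]>52];L=(Q-T)@R
print('blue world',Q.mean(0),'tool min/med/max',np.percentile(L,[2,50,98],axis=0).round(1))
r=cv2.minAreaRect(Q[:,:2].astype(np.float32));print(r)
# bed / rails: points with z 3..14 near end
B=P[60:144,180:330].reshape(-1,3);g=np.isfinite(B).all(1)&(B[:,2]>5)&(B[:,2]<25);B=B[g]
print('bed',cv2.minAreaRect(B[:,:2].astype(np.float32)),((B-T)@R).min(0),((B-T)@R).max(0))
g=np.isfinite(P).all(2);LL=(P-T)@R
for v in (20,60,100,135):  # bed edges per row
    row=[u for u in range(170,340) if g[v,u] and P[v,u,2]>5]
    print(v,row[0],row[-1],LL[v,row[0]].round(1),LL[v,row[-1]].round(1))
E
```

```text
z [57.17812189 58.31502399 59.48123156]
blue world [498.00588667  41.83271019  58.29122524] tool min/med/max [[ 42.4 -37.6 171.5]
 [ 46.3  -5.  173.1]
 [ 49.3  27.6 174.6]]
((497.57989501953125, 41.91872024536133), (67.27861022949219, 7.2697672843933105), 77.2970962524414)
bed ((515.6089477539062, 37.060428619384766), (150.2892608642578, 93.30549621582031), 77.21286010742188) [ 17.72905914 -79.37462608 206.4508074 ] [111.12593365  70.85643612 226.03646042]
20 185 321 [151.1 -77.8 222.6] [151.4  69.3 223.6]
60 187 319 [110.9 -78.4 223.6] [110.9  69.3 223.5]
100 189 317 [ 67.8 -78.7 223.2] [ 67.8  69.2 222.9]
135 191 316 [ 27.4 -79.2 225.4] [ 27.5  70.3 224.4]
```

```bash
python3 -m inch '[{"dx":-0.3,"dy":-0.55,"dz":4,"roll":0,"grip":-1},{"dx":0,"dy":0,"dz":4,"roll":0,"grip":-1},{"dx":0,"dy":0,"dz":4,"roll":0,"grip":-1},{"dx":0,"dy":0,"dz":4,"roll":0,"grip":-1},{"dx":0,"dy":0,"dz":3,"roll":0,"grip":-1},{"dx":0,"dy":0,"dz":1.1,"roll":0,"grip":-1},{"dx":1,"dy":0,"dz":0,"roll":0,"grip":-1},{"dx":1,"dy":0,"dz":0,"roll":0,"grip":-1},{"dx":0.5,"dy":0,"dz":0,"roll":0,"grip":-1},{"dx":0.5,"dy":0,"dz":0,"roll":0,"grip":-1}]'
python3 -m inch '[{"dx":0.5,"dy":0,"dz":0,"roll":0,"grip":-1},{"dx":0.5,"dy":0,"dz":0,"roll":0,"grip":-1},{"dx":0.5,"dy":0,"dz":0,"roll":0,"grip":-1},{"dx":0.5,"dy":0,"dz":0,"roll":0,"grip":-1},{"dx":0.5,"dy":0,"dz":0,"roll":0,"grip":-1},{"dx":0.5,"dy":0,"dz":0,"roll":0,"grip":-1},{"dx":0.5,"dy":0,"dz":0,"roll":0,"grip":-1},{"dx":0.5,"dy":0,"dz":0,"roll":0,"grip":-1},{"dx":0.5,"dy":0,"dz":0,"roll":0,"grip":-1},{"dx":0.5,"dy":0,"dz":0,"roll":0,"grip":-1}]'
```

```text
clock: 3.9
position: [480.0, 47.2, 30.7]
orientation: [-3.122, 0.346, -0.001]
force: [0.0, -0.5, 0.6]
opening: 0.004
finger_force: 0.0
clock: 5.15
position: [528.5, 36.2, 30.3]
orientation: [-3.122, 0.346, 0.0]
force: [-2.4, 1.2, 3.7]
opening: -0.003
finger_force: 1.8
```

```bash
python3 -m inch '[{"dx":0.3,"dy":0,"dz":0,"roll":0,"grip":-1},{"dx":0.3,"dy":0,"dz":0,"roll":0,"grip":-1},{"dx":0.3,"dy":0,"dz":0,"roll":0,"grip":-1},{"dx":0.3,"dy":0,"dz":0,"roll":0,"grip":-1},{"dx":0.2,"dy":0,"dz":0,"roll":0,"grip":-1},{"dx":0.1,"dy":0,"dz":0,"roll":0,"grip":-1},{"dx":0.1,"dy":0,"dz":0,"roll":0,"grip":-1},{"dx":0.1,"dy":0,"dz":0,"roll":0,"grip":-1},{"dx":0.1,"dy":0,"dz":0,"roll":0,"grip":-1},{"dx":0.1,"dy":0,"dz":0,"roll":0,"grip":-1}]'
python3 -m inch '[{"dx":0.1,"dy":0,"dz":0,"roll":0,"grip":-1},{"dx":0.05,"dy":0,"dz":0,"roll":0,"grip":-1},{"dx":0.05,"dy":0,"dz":0,"roll":0,"grip":-1},{"dx":0,"dy":0,"dz":0,"roll":0,"grip":-1},{"dx":0,"dy":0,"dz":0,"roll":0,"grip":-1},{"dx":0,"dy":0,"dz":0,"roll":0,"grip":-1},{"dx":0,"dy":0,"dz":0,"roll":0,"grip":-1},{"dx":0,"dy":0,"dz":0,"roll":0,"grip":-1},{"dx":0,"dy":0,"dz":0,"roll":0,"grip":-1},{"dx":0,"dy":0,"dz":0,"roll":0,"grip":-1}]'
```

```text
clock: 6.4
position: [545.0, 32.5, 30.2]
orientation: [-3.122, 0.346, 0.006]
force: [-25.1, 3.6, 17.7]
opening: -0.005
finger_force: 12.6
clock: 7.65
position: [545.1, 32.5, 30.2]
orientation: [-3.122, 0.346, 0.013]
force: [-39.0, 5.6, 26.8]
opening: 0.004
finger_force: 20.0
```

```bash
python3 -m inch '[{"dx":-0.3,"dy":0,"dz":0,"roll":0,"grip":-1},{"dx":-1,"dy":0,"dz":0,"roll":0,"grip":-1},{"dx":-2,"dy":0,"dz":0,"roll":0,"grip":-1},{"dx":0,"dy":0,"dz":-3,"roll":0,"grip":-1},{"dx":0,"dy":0,"dz":-4,"roll":0,"grip":-1},{"dx":0,"dy":0,"dz":-4,"roll":0,"grip":-1},{"dx":0,"dy":0,"dz":-4,"roll":0,"grip":-1},{"dx":0,"dy":0,"dz":-4,"roll":0,"grip":-1},{"dx":0,"dy":0,"dz":-1,"roll":0,"grip":-1},{"dx":0,"dy":0,"dz":0,"roll":0,"grip":-1}]'
python3 - <<'E'
from rig import state,capture
from h import *
c=capture('wrist');cv2.imwrite('pics/w2.png',c['pixels'][:,:,::-1]);np.savez('w2.npz',**c)
s=state();R=cv2.Rodrigues(np.array(s['orientation']))[0];T=np.array(s['position']);print(T,s['orientation'],s['force'])
P=cloud(c);M=masks(c)
for k in M:
    m=M[k];Q=P[m];Q=Q[np.isfinite(Q).all(1)];Q=Q[(Q[:,2]<110)&(Q[:,2]>40)];L=(Q-T)@R
    if len(Q):print(k,len(Q),np.percentile(L,[2,50,98],axis=0).round(1).tolist())
g=np.isfinite(P).all(2);LL=(P-T)@R
print('bed near edge',[LL[v,u].round(1).tolist() for u in (200,) for v in range(383,0,-1) if g[v,u] and 5<P[v,u,2]<25][:3])
try:print(panel(c))
except Exception as e:print(e)
E
```

```text
clock: 8.9
position: [516.5, 38.9, 230.3]
orientation: [-3.122, 0.346, -0.001]
force: [-0.3, 0.2, -0.2]
opening: 0.003
finger_force: 0.0
[516.16344575  38.96325035 229.40810488] [-3.12239141e+00  3.46361023e-01  1.16278810e-03] [ 0.37567987  0.83945305 -1.0971073 ]
blue 467 [[42.9, -30.7, 169.6], [45.9, 1.8, 171.1], [49.0, 34.3, 172.5]]
bed near edge [[-46.5, -71.9, 221.7], [-44.8, -71.6, 220.6], [-43.8, -71.8, 221.7]]
(array([ 6.29402143e+02,  1.19295015e+01, -2.18103883e-01,  5.16042880e+01,
        3.41314264e-01]), np.float64(2.677295972621879), array([679.85775206,   1.09665506]), np.int64(4560))
```

View pics/w2.png

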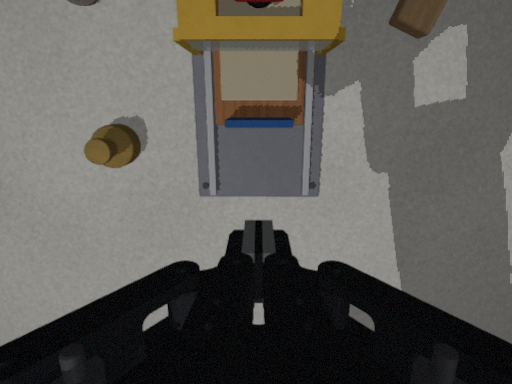

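The wrist view shows the plate at (258,123). Its near face is about 89 mm from the bed's near edge (90 is nominal), and the firm stop force agrees, so the carrier is home. The guard is at the top of the picture. I move closer to see the window.

```bash
python3 -m inch '[{"dx":2.5,"dy":0,"dz":0,"roll":0,"grip":-1},{"dx":2.5,"dy":0,"dz":0,"roll":0,"grip":-1},{"dx":2.5,"dy":0,"dz":0,"roll":0,"grip":-1},{"dx":2.5,"dy":0,"dz":0,"roll":0,"grip":-1},{"dx":0,"dy":0,"dz":0,"roll":0,"grip":-1},{"dx":0,"dy":0,"dz":0,"roll":0,"grip":-1},{"dx":0,"dy":0,"dz":0,"roll":0,"grip":-1},{"dx":0,"dy":0,"dz":0,"roll":0,"grip":-1},{"dx":0,"dy":0,"dz":0,"roll":0,"grip":-1},{"dx":0,"dy":0,"dz":0,"roll":0,"grip":-1}]'
python3 - <<'E'
from rig import state,capture
from h import *
c=capture('wrist');cv2.imwrite('pics/w3.png',c['pixels'][:,:,::-1]);np.savez('w3.npz',**c)
s=state();R=cv2.Rodrigues(np.array(s['orientation']))[0];T=np.array(s['position']);print(T)
P=cloud(c);M=masks(c)
m=M['red'];Q=P[m];Q=Q[np.isfinite(Q).all(1)];Q=Q[(Q[:,2]<110)&(Q[:,2]>40)];print('red',len(Q),np.percentile((Q-T)@R,[2,50,98],axis=0).round(1).tolist(),np.median(Q,0))
p,f,w,n=panel(c);print(p,f,w);print('window rel TCP, tool:',R.T@(np.array([*w,100])-T))
E
```

```text
clock: 10.2
position: [614.0, 17.1, 230.4]
orientation: [-3.122, 0.346, -0.0]
force: [-0.2, 0.6, 0.4]
opening: 0.001
finger_force: 0.0
[614.01595986  17.05772624 230.39530824]
red 358 [[50.9, -19.1, 142.4], [72.3, 0.9, 146.2], [88.9, 21.9, 150.4]] [684.80389361   1.0003351   84.20089335]
[ 6.53002261e+02  7.14206569e+00 -2.30939407e-01  3.09385005e+01
  2.06174060e-01] 8.868035414626917 [6.83166592e+02 2.61188104e-01]
window rel TCP, tool: [ 71.13463063   1.25276564 130.40385305]
```

View pics/w3.png

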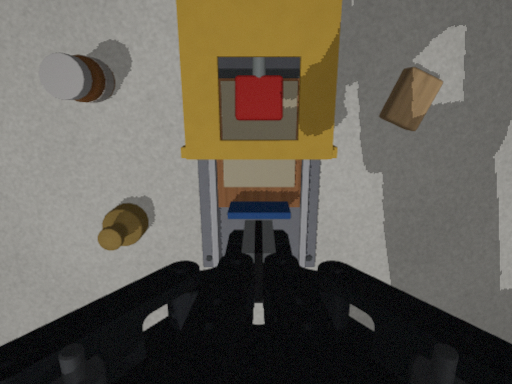

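The wrist view shows the window bounded by columns 218–300 and rows 57–140, with the red pad at (259,98) inside it. I convert the window edges.

```bash
python3 - <<'E'
from rig import state
from h import *
c=dict(np.load('w3.npz'));s=state();R=cv2.Rodrigues(np.array(s['orientation']))[0];T=np.array(s['position'])
P=cloud(c);L=(P-T)@R;H=cv2.cvtColor(c['pixels'],cv2.COLOR_RGB2HSV).astype(int)
y=(abs(H[...,0]-22)<8)&(H[...,1]>170)&(H[...,2]>90)&(P[...,2]>96)
def e(pts,f):return np.median([L[p][f] for p in pts])
for f,name,a,b in [(1,'y',[(v,max(u for u in range(180,255) if y[v,u])) for v in range(65,130,5)],[(v,min(u for u in range(265,340) if y[v,u])) for v in range(65,130,5)]),
 (0,'x',[(max(v for v in range(0,80) if y[v,u]),u) for u in list(range(225,245,4))+list(range(270,296,4))],[(min(v for v in range(120,160) if y[v,u]),u) for u in range(225,296,5)])]:
    print(name,e(a,f),e(b,f),(e(a,f)+e(b,f))/2)
E
```

```text
y -33.6001752915846 36.83751534226419 1.6186700253397959
x 103.54385142763516 32.55663946363726 68.05024544563621
```

```bash
python3 -m inch '[{"dx":2.4,"dy":0.1,"dz":0,"roll":0,"grip":-1},{"dx":2.4,"dy":0,"dz":0,"roll":0,"grip":-1},{"dx":2.0,"dy":0,"dz":0,"roll":0,"grip":-1},{"dx":0,"dy":0,"dz":0,"roll":0,"grip":-1},{"dx":0,"dy":0,"dz":3,"roll":0,"grip":-1},{"dx":0,"dy":0,"dz":3,"roll":0,"grip":-1},{"dx":0,"dy":0,"dz":3,"roll":0,"grip":-1},{"dx":0,"dy":0,"dz":2,"roll":0,"grip":-1},{"dx":0,"dy":0,"dz":0.5,"roll":0,"grip":-1},{"dx":0,"dy":0,"dz":0,"roll":0,"grip":-1}]'
python3 - <<'E'
from rig import capture
import cv2
c=capture('wrist');cv2.imwrite('pics/w4.png',c['pixels'][:,:,::-1])
E
```

```text
clock: 11.5
position: [680.3, 1.2, 116.0]
orientation: [-3.122, 0.346, -0.001]
force: [-0.4, 0.3, 0.7]
opening: 0.002
finger_force: 0.0
```

View pics/w4.png

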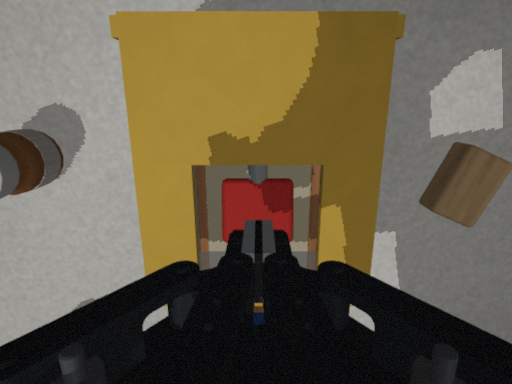

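The closed fingers at (258,225) are centred over the window (columns 195–322), with the red pad below. I descend and press.

```bash
python3 -m inch '[{"dx":0,"dy":0,"dz":1.2,"roll":0,"grip":-1},{"dx":0,"dy":0,"dz":1.2,"roll":0,"grip":-1},{"dx":0,"dy":0,"dz":0.6,"roll":0,"grip":-1},{"dx":0,"dy":0,"dz":0.5,"roll":0,"grip":-1},{"dx":0,"dy":0,"dz":0.5,"roll":0,"grip":-1},{"dx":0,"dy":0,"dz":0.4,"roll":0,"grip":-1},{"dx":0,"dy":0,"dz":0.4,"roll":0,"grip":-1},{"dx":0,"dy":0,"dz":0.4,"roll":0,"grip":-1},{"dx":0,"dy":0,"dz":0.3,"roll":0,"grip":-1},{"dx":0,"dy":0,"dz":0,"roll":0,"grip":-1}]'
python3 -m inch '[{"dx":0,"dy":0,"dz":0.1,"roll":0,"grip":-1},{"dx":0,"dy":0,"dz":0.1,"roll":0,"grip":-1},{"dx":0,"dy":0,"dz":0.1,"roll":0,"grip":-1},{"dx":0,"dy":0,"dz":0.1,"roll":0,"grip":-1},{"dx":0,"dy":0,"dz":0.1,"roll":0,"grip":-1},{"dx":0,"dy":0,"dz":0.05,"roll":0,"grip":-1},{"dx":0,"dy":0,"dz":0.05,"roll":0,"grip":-1},{"dx":0,"dy":0,"dz":0,"roll":0,"grip":-1},{"dx":0,"dy":0,"dz":0,"roll":0,"grip":-1},{"dx":0,"dy":0,"dz":0,"roll":0,"grip":-1}]'
```

```text
clock: 12.8
position: [680.2, 1.1, 60.0]
orientation: [-3.122, 0.346, 0.0]
force: [-0.3, -0.9, 0.1]
opening: -0.003
finger_force: 0.0
clock: 14.05
position: [680.6, 1.1, 55.4]
orientation: [3.122, -0.346, 0.002]
force: [-2.2, -0.5, 13.9]
opening: 0.001
finger_force: 7.1
```

```bash
python3 -m inch '[{"dx":0,"dy":0,"dz":0.1,"roll":0,"grip":-1},{"dx":0,"dy":0,"dz":0.1,"roll":0,"grip":-1},{"dx":0,"dy":0,"dz":0,"roll":0,"grip":-1},{"dx":0,"dy":0,"dz":0,"roll":0,"grip":-1},{"dx":0,"dy":0,"dz":0,"roll":0,"grip":-1},{"dx":0,"dy":0,"dz":0,"roll":0,"grip":-1},{"dx":0,"dy":0,"dz":0,"roll":0,"grip":-1},{"dx":0,"dy":0,"dz":0,"roll":0,"grip":-1},{"dx":0,"dy":0,"dz":0,"roll":0,"grip":-1},{"dx":0,"dy":0,"dz":0,"roll":0,"grip":-1}]'
```

```text
clock: 15.3
position: [680.7, 1.0, 55.0]
orientation: [3.122, -0.346, 0.004]
force: [-9.9, 0.4, 31.0]
opening: -0.002
finger_force: 16.1
```

Hard stop reached (31 N, no further motion). I retract straight up and look.

```bash
python3 -m inch '[{"dx":0,"dy":0,"dz":-0.4,"roll":0,"grip":-1},{"dx":0,"dy":0,"dz":-1.5,"roll":0,"grip":-1},{"dx":0,"dy":0,"dz":-2,"roll":0,"grip":-1},{"dx":0,"dy":0,"dz":-3,"roll":0,"grip":-1},{"dx":0,"dy":0,"dz":-4,"roll":0,"grip":-1},{"dx":0,"dy":0,"dz":-4,"roll":0,"grip":-1},{"dx":0,"dy":0,"dz":-3,"roll":0,"grip":-1},{"dx":-2.4,"dy":0,"dz":0,"roll":0,"grip":-1},{"dx":-2.4,"dy":0,"dz":0,"roll":0,"grip":-1},{"dx":-2,"dy":0,"dz":0,"roll":0,"grip":-1}]'
python3 -m inch '[{"dx":-2.4,"dy":0,"dz":0,"roll":0,"grip":-1},{"dx":0,"dy":0,"dz":0,"roll":0,"grip":-1},{"dx":0,"dy":0,"dz":0,"roll":0,"grip":-1},{"dx":0,"dy":0,"dz":0,"roll":0,"grip":-1},{"dx":0,"dy":0,"dz":0,"roll":0,"grip":-1},{"dx":0,"dy":0,"dz":0,"roll":0,"grip":-1},{"dx":0,"dy":0,"dz":0,"roll":0,"grip":-1},{"dx":0,"dy":0,"dz":0,"roll":0,"grip":-1},{"dx":0,"dy":0,"dz":0,"roll":0,"grip":-1},{"dx":0,"dy":0,"dz":0,"roll":0,"grip":-1}]'
python3 - <<'E'
from rig import state,capture
from h import *
c=capture('wrist');cv2.imwrite('pics/w5.png',c['pixels'][:,:,::-1])
s=state();R=cv2.Rodrigues(np.array(s['orientation']))[0];T=np.array(s['position']);print(T)
P=cloud(c);M=masks(c)
for k in ['red','blue']:
    Q=P[M[k]];Q=Q[np.isfinite(Q).all(1)];Q=Q[(Q[:,2]<110)&(Q[:,2]>30)];L=(Q-T)@R
    print(k,len(Q),np.percentile(L,[2,50,98],axis=0).round(1).tolist(),np.median(Q,0))
    if k=='red':
        a=np.polyfit(L[:,0],Q[:,2],1);print('slope angle',np.arctan(a[0]))
E
```

```text
clock: 16.55
position: [613.0, 16.3, 232.6]
orientation: [-3.122, 0.346, -0.001]
force: [0.1, 0.1, -0.3]
opening: -0.002
finger_force: 0.0
clock: 17.8
position: [590.4, 21.3, 231.4]
orientation: [-3.122, 0.346, -0.0]
force: [-0.7, -0.6, -0.3]
opening: -0.002
finger_force: 0.0
[590.41245308  21.33494138 231.34916297]
red 216 [[74.7, -19.4, 172.9], [98.1, 5.8, 176.0], [111.6, 21.2, 180.5]] [685.89921627  -4.8661516   55.34873169]
slope angle 0.1522313348239915
blue 386 [[-33.2, -31.5, 171.5], [-30.0, 1.0, 173.0], [-26.6, 33.5, 174.5]] [561.10143067  26.66143084  58.30815685]
```

View pics/w5.png

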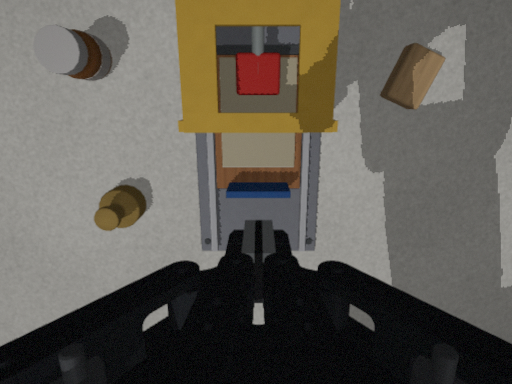

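The picture shows the pad at (258,74), now 55 mm above the table. The carrier is unchanged at (258,190), the loose items have not moved, and the gripper is clear.

```bash
python3 -c "
from rig import hand_in
print(hand_in())"
```

```text
the job is handed in; nothing more can be done
None
```

The job is handed in at about 18 s: the carrier is home against the end stop, the red lever pad is pressed to its hard stop, nothing registered contact with the guard, the loose items look unmoved, and the gripper is clear.

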